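# Set out the form-stamping place on the office desk

## Task

Set out the stamping place: lay the ink pad flat on the desk midway between the clipboard and the out-tray, level with the middles of both and with its long side parallel to the clipboard's long side, and stand the rubber stamp upright on the middle of the ink pad's closed lid. Put the steel paperweight upright on the middle of the forms on the clipboard, and stand the taller of the two glue sticks upright on the desk straight in front of the ink pad (on the robot's side of it, in line with its long direction), with a gap of about 3 cm between them. Leave the short glue stick, the pen cup and the note block standing where they are, and let go of everything at the end.

Things in the scene. Friction and masses are not known exactly. Their poses are not given: they have to be found in the camera images.
- clipboard: target, fixed to the desk: small wooden clipboard holding a stack of white forms, 172 mm (its x) by 120 mm (y); origin on the desk surface under the middle of the 136 x 104 mm stack of forms, whose top face is 7 mm above the desk. +x points away from the robot, to the steel clip at the far edge (15 mm high, its near edge 70 mm from the origin); turned at most about 9 degrees. It lies to the left or the right of the out-tray, their centres 285 to 295 mm apart, side by side
- out_tray: target, fixed to the desk: open blue plastic tray with white papers in it, 170 mm (x, away from the robot) by 130 mm (y), walls 28 mm high; origin on the desk under its centre; parallel to the clipboard
- ink_pad: loose: closed stamp ink pad, a flat tin with black base and steel lid, 84 mm (its x) by 56 mm (y) by 16 mm high with a thin hinge at one end and a small catch at the other, 0.12 kg; origin at the centre of its underside, z up
- stamp: loose: wooden hand stamp standing upright: base 50 mm (x) by 26 mm (y), 18 mm high, on it a round dark handle 24 mm in diameter up to 63 mm high, ending in a ball 29 mm in diameter whose top is at 77.5 mm; 0.07 kg; origin at the centre of its underside, z up
- paperweight: loose: steel paperweight, a disc 58 mm in diameter and 18 mm high with a round knob 26 mm in diameter on it, 48 mm high in all, about 0.35 kg; origin at the centre of its underside, z up
- glue_tall: loose: the taller glue stick, upright yellow cylinder with a white band, 29 mm in diameter, 98 mm high, 0.045 kg; origin at the centre of its foot, z up
- glue_short: loose bystander, to be left alone: the shorter glue stick, same look, 23 mm in diameter, 62 mm high; origin at the centre of its foot
- pen_cup: loose bystander, to be left alone: black cup 80 mm in diameter and 95 mm high with pens up to 155 mm high; origin at the centre of its underside; to one side of the work
- note_block: loose bystander, to be left alone: white and yellow block of sticky notes 76 x 76 x 30 mm; origin at the centre of its underside; to one side of the work
Things that resemble listed ones, but are neither listed nor needed, are in the scene too. Several things have the shape of the paperweight; the one meant has the colours described above. Leave any green look-alike of the stamp alone.

How it is judged:
At the end, for the whole second after the job is handed in: All at rest: ink pad flat, under 160 mm from clipboard and tray centres, 16 mm off level, 0.2 rad off parallel; stamp upright on it within 14 mm of centre; paperweight on the forms within 15 mm of centre; tall glue upright in front, 71-103 mm centre to centre, 15 mm off line (horizontal distance between ink_pad and clipboard below 0.16 m and horizontal distance between ink_pad and out_tray below 0.16 m and x of ink_pad in the frame of clipboard between -0.016 and 0.016 m and angle between the x axis of ink_pad and the x axis of clipboard, either way round below 0.2 rad and height (world z) of each of ink_pad, glue_tall below 0.006 m and angle between each of ink_pad, stamp, paperweight, glue_tall's own z axis and vertical below 0.1 rad and horizontal distance between stamp and ink_pad below 0.014 m and height (world z) of stamp between 0.012 and 0.021 m and horizontal distance between paperweight and clipboard below 0.015 m and height (world z) of paperweight between 0.004 and 0.011 m and horizontal distance between glue_tall and ink_pad between 0.071 and 0.103 m and y of glue_tall in the frame of ink_pad between -0.015 and 0.015 m and x of glue_tall in the frame of clipboard below -0.05 m and linear speed of each of ink_pad, stamp, paperweight, glue_tall below 0.02 m/s and angular speed of each of ink_pad, stamp, paperweight, glue_tall below 0.3 rad/s); the robot touches nothing.
It fails at once if the short glue stick is moved more than 15 mm or tipped (distance of glue_short from where it was at the start of the episode above 0.015 m or angle between glue_short's own z axis and vertical above 0.3 rad).
It fails at once if the pen cup is moved more than 15 mm or tipped (distance of pen_cup from where it was at the start of the episode above 0.015 m or angle between pen_cup's own z axis and vertical above 0.3 rad).
It fails at once if the note block is moved more than 15 mm or tipped (distance of note_block from where it was at the start of the episode above 0.015 m or angle between note_block's own z axis and vertical above 0.3 rad).
It also fails if it takes over 102 s, if anything falls off the work surface, if the arm or the gripper's body presses on something with over 40 N, if the wrist force passes 120 N, or if a joint passes its speed limit or range.

## Robot

A 7-joint arm with a two-finger parallel gripper is mounted at the origin on the work surface. World frame = base frame: x ahead of the robot, y to its left, z up, the work surface at z = 0. Lengths are in m, angles in rad, forces in N, time in s.
With the tool pointing down it reaches from about 0.425 to 0.925 m from the base axis. Payload 6.8 kg.
Tool frame: the origin (TCP) lies midway between the tips of the shut fingers; the grasp point (between the pads) lies 19 mm behind it; z points along the fingers, y is the direction in which the jaws open and shut (so a half turn about z gives the same grasp; the last joint's range is limited). The gripper opens to 85 mm and grips with 20 to 120 N. Pads are 22 mm wide; open, the fingers measure 114 mm over their backs; the gripper's body (76 mm by 85 mm) begins 54 mm behind the grasp point. The pads swing forward as they close: fully open they stand 13 mm farther back than shut.
Start: joints at [1.156, 0.477, 0.022, 1.555, -0.011, 1.109, -0.083], TCP at [0.204, -0.643, 0.231] pointing down, gripper open.
Joint ranges: [-2.96, 2.96], [-0.34, 2.1], [-1.41, 1.46], [0.24, 2.44], [-1.37, 4.51], [0.17, 1.92], [-2.96, 2.96]. Speed limits (rad/s): [2.39, 2.39, 3.14, 3.14, 3.14, 3.14, 3.14].

## Interface

Orientations are given as a unit quaternion [w, x, y, z].
In Python, from station import bot, vision gives the robot as it stands.
- The arm moves only by the tool move_arm, never from a script. Its argument "increments" is text: rows parted by semicolons, each of 7 numbers parted by spaces: the opening, from 0 (shut) to 1 (fully open), then the shift along the world's x, y, z in mm, then the turn, a rotation vector about the world's x, y, z in rad. In form: grip x y z rx ry rz; .... A call has exactly 8 rows; each row shifts and turns the commanded pose from where the row before left it; what a row does not reach is not made up. A row lasts 1/8 s, in which the tool goes at most 62.5 mm and 10.7 degrees, less where a joint would pass 70% of its speed; a pose out of reach is approached as far as the arm can. A call with a gripper value outside its range is refused whole. The fingers move at their own pace and stop on an object; "newtons" is the grip in N (left out, the last holds). Time passes only in rows, so rows that do not move let the fingers close, or fill a call up. It gives the time, the measured TCP pose, the force and the opening at its end, in the units of the state.
- bot.get_obs(): the state, without advancing time (a new reading comes with each control period).
- vision.read_camera(name): name is "side" or "top" or "wrist"; returns (picture, depth): 480x640x3 uint8, red, green, blue; 480x640 float32, m along the optical axis (not along the pixel's ray), 0 where there is no reading.
- vision.calibration(name): a dict with "fx", "fy", "cx", "cy" (pixels), "R" (3x3) and "t" (3): a world point X has camera coordinates R X + t; the wrist camera has in their place "hand_eye" (4x4, takes a point from camera to tool coordinates, whose origin is the TCP and whose axes are the flange's). Camera axes: x right, y down, z forward; pixel columns grow to the right and rows downward; lengths in m; the calibration is good to about 2 mm. A picture is of the moment at which its call begins: read the wrist's pose just before it. calibration takes no time and is no camera call.
- bot.hand_in(): hands the job in, once; it reports no verdict.
The state is a dict: "t": time; "q": joint angles; "joint_vel": joint speeds; "joint_torque": joint torques, N m; "eef_pos": TCP position; "tool_rot": TCP orientation; "contact_force": force on the tool from outside, world axes, zero at the start; "torque": the same for the moment, N m; "gripper_width": opening from 0.0 (shut) to 1.0 (fully open).
Only numpy, scipy, OpenCV 4.12 (cv2) and the standard library are available. Lean on these libraries where they do the work, as an engineer would, in place of code of your own. Each camera call takes 0.05 s, during which the arm holds its last target.

## Working session

There is one attempt and no reset: what is moved stays moved. The work goes in short steps, Python scripts to look and compute and a tool call to move; the robot and the scene stay as the last step left them, time stands still between calls to the robot, and variables do not carry over. Pictures are saved under pics/ and viewed, and the job is handed in when it is done.

Besides the shell and the picture viewer there is one more tool, called after "Call:" as name(argument=value, ...) on one line, values as JSON. move_arm: Moves the arm, as the interface text tells. Its arguments: {"type":"object","properties":{"increments":{"type":"string"},"newtons":{"type":"number"}},"required":["increments"]}

```bash
ls; mkdir -p pics; python3 - <<'E'
from station import bot, vision
import cv2, numpy as np
o=bot.get_obs(); print(o)
for n in ["top","side"]:
    p,d=vision.read_camera(n); cv2.imwrite(f"pics/{n}0.png",p[:,:,::-1]); np.savez(f"{n}0.npz",p=p,d=d); print(vision.calibration(n))
print(vision.calibration("wrist"))
E
```

```text
pics
{'t': 0.0, 'q': array([ 1.15588353,  0.47781845,  0.02233578,  1.55646969, -0.01149084,
        1.10932566, -0.08314589]), 'joint_vel': array([ 2.48949342e-03,  9.74637210e-05, -2.09144287e-03, -1.04538800e-03,
       -3.36413662e-04, -1.00741010e-03, -5.83939157e-04]), 'joint_torque': array([ 2.85784099e-04, -5.96443713e+01,  1.60831511e+00, -2.81195247e+01,
        1.25041135e-02,  9.41281964e-03, -3.91506092e-05]), 'eef_pos': array([ 0.20366369, -0.64289989,  0.23030566]), 'tool_rot': array([-9.21147637e-04,  9.88257144e-01,  1.52796995e-01, -2.17495338e-04]), 'contact_force': array([-0.39912837, -0.45124815,  0.76813032]), 'torque': array([ 0.01117563,  0.00208362, -0.05546767]), 'gripper_width': 0.9988232351150187}
{'fx': 602.0665048172292, 'fy': 602.0665048172292, 'cx': 318.9339402739858, 'cy': 235.5533563834021, 'R': array([[ 0.02062279, -0.99950284,  0.02384904],
       [-0.99121585, -0.02355704, -0.13013915],
       [ 0.13063626, -0.02095571, -0.99120887]]), 't': array([-0.03522242,  0.49946567,  1.38525086])}
{'fx': 483.101703895633, 'fy': 483.101703895633, 'cx': 316.0103640641246, 'cy': 246.05991079703108, 'R': array([[-0.82776497, -0.56088692,  0.0145266 ],
       [-0.40027099,  0.57218665, -0.71581113],
       [ 0.39317717, -0.59833796, -0.69814282]]), 't': array([0.39722526, 0.23279933, 0.84567497])}
{'fx': 354.42242856229996, 'fy': 354.42242856229996, 'cx': 321.5013310732231, 'cy': 238.33910439136721, 'hand_eye': array([[ 9.58336112e-04, -9.62865969e-01, -2.69978161e-01,
         6.87493653e-02],
       [ 9.99999238e-01,  1.13297315e-03, -4.91024553e-04,
         9.59124592e-04],
       [ 7.78668839e-04, -2.69977485e-01,  9.62866321e-01,
        -1.42986756e-01],
       [ 0.00000000e+00,  0.00000000e+00,  0.00000000e+00,
         1.00000000e+00]])}
```

View pics/top0.png

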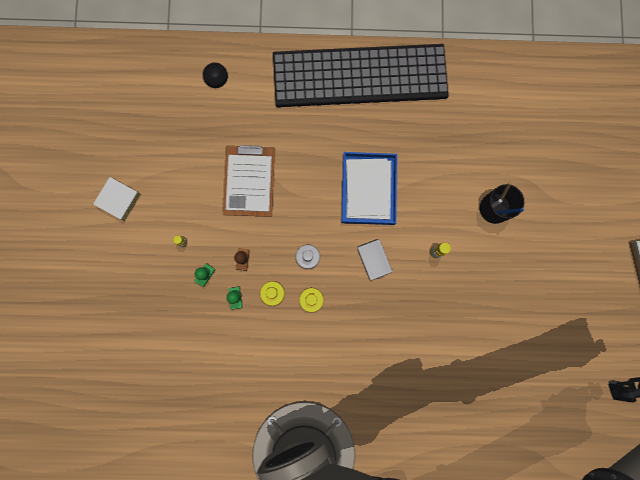

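View pics/side0.png

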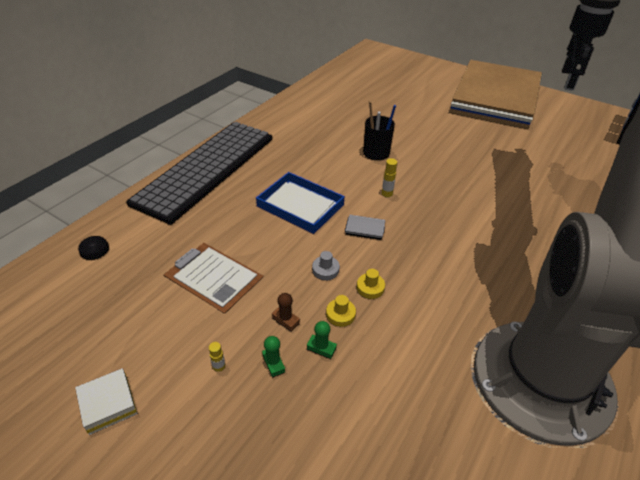

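Candidates in the top view:
- **Stamp:** brown at (242,258). The green ones at (203,273) and (235,297) are decoys.
- **Paperweight:** steel at (308,256). The yellow ones at (272,293) and (311,299) are decoys.
- **Ink pad:** grey at (375,260).
- **Tall glue:** (442,250). The short one is at (180,241).
- **Targets:** clipboard at (249,180), tray at (369,188).

Next I'll measure them and look at close crops.

```bash
cat > h.py <<'E'
import numpy as np, cv2
from station import bot, vision
from scipy.spatial.transform import Rotation as Ro
def cam(n,obs=None):
    c=vision.calibration(n); K=(c['fx'],c['fy'],c['cx'],c['cy'])
    if n=='wrist':
        w,x,y,z=obs['tool_rot']; Rt=Ro.from_quat([x,y,z,w]).as_matrix(); H=c['hand_eye']
        R=Rt@H[:3,:3]; C=Rt@H[:3,3]+obs['eef_pos']
    else:
        R=c['R'].T; C=-R@c['t']
    return K,R,C
def ray(cm,uv,z):
    K,R,C=cm; uv=np.atleast_2d(uv).astype(float)
    d=np.c_[(uv[:,0]-K[2])/K[0],(uv[:,1]-K[3])/K[1],np.ones(len(uv))]@R.T
    return C+d*((z-C[2])/d[:,2])[:,None]
def proj(cm,X):
    K,R,C=cm; p=(np.atleast_2d(X)-C)@R
    return np.c_[K[0]*p[:,0]/p[:,2]+K[2],K[1]*p[:,1]/p[:,2]+K[3]]
def cloud(cm,d):
    K,R,C=cm; v,u=np.mgrid[:d.shape[0],:d.shape[1]]
    P=np.stack([(u-K[2])/K[0]*d,(v-K[3])/K[1]*d,d],-1)@R.T+C
    P[d==0]=np.nan
    return P
def look(n,name):
    o=bot.get_obs(); p,d=vision.read_camera(n); cv2.imwrite(f"pics/{name}.png",p[:,:,::-1]); np.savez(f"{name}.npz",p=p,d=d,eef_pos=o['eef_pos'],tool_rot=o['tool_rot']); return p,d,cam(n,o)
E
python3 - <<'E'
from h import *
f=np.load('top0.npz');p,d=f['p'],f['d'];cm=cam('top');P=cloud(cm,d)
for n,(u,v) in dict(stamp=(242,258),g1=(203,273),g2=(235,297),pw=(308,256),y1=(272,293),y2=(311,299),ink=(375,260),gt=(444,248),gs=(180,240),cup=(502,204),nb=(117,199),clip=(249,180),tray=(369,188)).items():
    print(n,P[v,u].round(3), 'desk',ray(cm,(u,v),0)[0].round(3))
print(P[330:340,150:160,2].mean())
c=p[220:320,150:470]; cv2.imwrite('pics/crop0.png',cv2.resize(c,(800,250),interpolation=cv2.INTER_CUBIC)[:,:,::-1])
f=np.load('side0.npz');c=f['p'][140:380,160:420]; cv2.imwrite('pics/crop1.png',cv2.resize(c,None,fx=2.4,fy=2.4,interpolation=cv2.INTER_CUBIC)[:,:,::-1])
E
```

```text
stamp [0.439 0.15  0.076] desk [0.446 0.158 0.   ]
g1 [0.403 0.236 0.08 ] desk [0.408 0.249 0.   ]
g2 [0.351 0.163 0.074] desk [0.353 0.171 0.   ]
pw [0.449 0.001 0.055] desk [0.454 0.    0.   ]
y1 [0.363 0.081 0.046] desk [0.364 0.084 0.   ]
y2 [ 0.351 -0.009  0.05 ] desk [ 0.352 -0.009  0.   ]
ink [ 0.447 -0.159  0.014] desk [ 0.448 -0.161  0.   ]
gt [ 0.47  -0.305  0.099] desk [ 0.481 -0.328  0.   ]
gs [0.478 0.295 0.062] desk [0.486 0.308 0.   ]
cup [ 0.591 -0.467  0.011] desk [ 0.593 -0.471  0.   ]
nb [0.576 0.453 0.034] desk [0.582 0.464 0.   ]
clip [0.635 0.147 0.008] desk [0.637 0.148 0.   ]
tray [ 0.622 -0.143  0.012] desk [ 0.624 -0.145  0.   ]
-0.00020248355218053238
```

View pics/crop1.png

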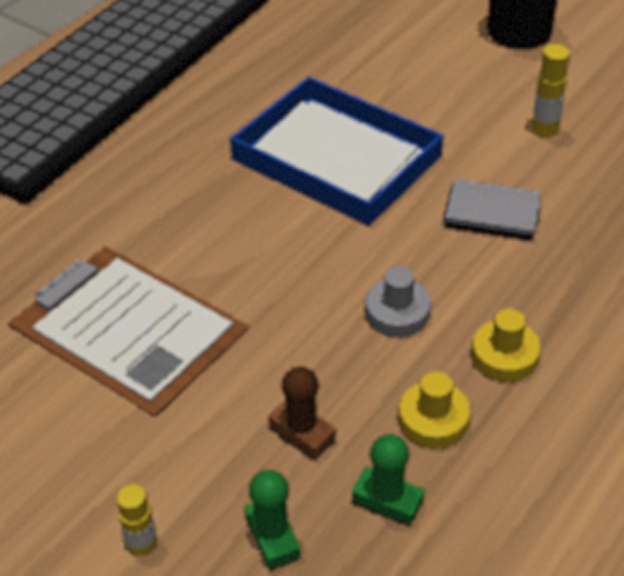

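View pics/crop0.png

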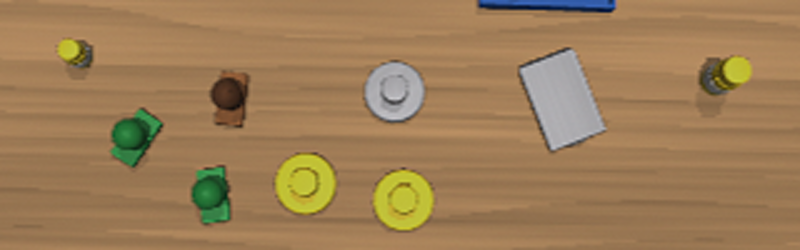

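```bash
cat > m.py <<'E'
from h import *
def comps(m,amin=20):
    n,l,s,c=cv2.connectedComponentsWithStats(m.astype(np.uint8))
    return [(l==i) for i in range(1,n) if s[i,4]>amin]
def rectw(cm,m,z):
    cs,_=cv2.findContours(m.astype(np.uint8),cv2.RETR_EXTERNAL,cv2.CHAIN_APPROX_NONE)
    c=max(cs,key=len)[:,0,:]
    X=ray(cm,c,z)[:,:2]
    (cx,cy),(w,h),a=cv2.minAreaRect((X*1000).astype(np.float32))
    if w<h: a+=90
    a=(a+90)%180-90
    return np.round([cx,cy,max(w,h),min(w,h),a],1)
E
python3 - <<'E'
from m import *
f=np.load('top0.npz');p,d=f['p'],f['d'];cm=cam('top');P=cloud(cm,d)
hsv=cv2.cvtColor(p,cv2.COLOR_RGB2HSV);H,S,V=cv2.split(hsv)
for n,(u,v) in dict(ink=(375,260),pw=(308,262),tray=(350,160),clipb=(228,200),forms=(249,170),stamp=(242,265)).items(): print(n,hsv[v,u],hsv[v-1,u+1])
def roi(m,u0,u1,v0,v1):
    r=np.zeros_like(m); r[v0:v1,u0:u1]=m[v0:v1,u0:u1]; return r
grey=S<50
print('ink',[rectw(cm,c,.016) for c in comps(roi(grey&(V>90),340,410,230,290))])
print('pw',[rectw(cm,c,.018) for c in comps(roi(grey&(V>90),285,335,235,280))])
blue=(H>100)&(H<130)&(S>120)
print('tray',[rectw(cm,c,.028) for c in comps(roi(blue,330,410,140,235))])
print('forms',[rectw(cm,c,.007) for c in comps(roi((S<45)&(V>150),215,285,150,225))])
print('clipboard',[rectw(cm,c,.004) for c in comps(roi((H<13)&(S>120)|(S<45),215,285,140,225))])
E
```

```text
ink [130   4 176] [120   4 175]
pw [128   6 160] [135   5  99]
tray [ 26  10 196] [111  21 169]
clipb [135   3 187] [120   2 146]
forms [ 15   3 150] [ 30   7 195]
stamp [ 12 155 130] [ 12 148  93]
ink [array([ 447.7, -157.9,   85.8,   57.1,   22.6])]
pw [array([452.7,   1.6,  54.5,  52.3, -88.7])]
tray [array([ 6.190e+02, -1.415e+02,  1.730e+02,  1.297e+02, -6.000e-01])]
forms [array([706.2, 147.6,  53.6,   7.5, -88.4]), array([ 6.293e+02,  1.489e+02,  1.353e+02,  1.044e+02, -6.000e-01])]
clipboard [array([ 6.362e+02,  1.484e+02,  1.732e+02,  1.176e+02, -6.000e-01])]
```

Call:
move_arm(increments="1 25 50 -5 0 0 0.011; 1 25 50 -5 0 0 0.011; 1 25 50 -5 0 0 0.011; 1 25 50 -5 0 0 0.011; 1 25 50 -5 0 0 0.011; 1 25 50 -5 0 0 0.011; 1 25 50 -5 0 0 0.011; 1 25 50 -5 0 0 0.010", newtons=40)

```text
t: 1.1
eef_pos: [0.4043, -0.2418, 0.1911]
tool_rot: [0.0, 0.981, 0.196, -0.0]
contact_force: [0.5, 0.3, -0.7]
gripper_width: 1.002
```

Call:
move_arm(increments="1 20 40 -8 0 0 0; 1 20 40 -8 0 0 0; 1 4 5 -4 0 0 0; 1 0 0 -10 0 0 0; 1 0 0 0 0 0 0; 1 0 0 0 0 0 0; 1 0 0 0 0 0 0; 1 0 0 0 0 0 0")

```text
t: 2.1
eef_pos: [0.4479, -0.1588, 0.1615]
tool_rot: [0.0, 0.981, 0.195, 0.0]
contact_force: [0.1, -0.4, 0.4]
gripper_width: 1.004
```

```bash
python3 - <<'E'
from m import *
p,d,cm=look('wrist','w1'); o=bot.get_obs(); print(o['eef_pos'],o['tool_rot'])
hsv=cv2.cvtColor(p,cv2.COLOR_RGB2HSV);H,S,V=cv2.split(hsv)
for c in comps((S<40)&(V>110),300): print(rectw(cm,c,.016), c.sum())
E
```

```text
[ 0.44793866 -0.1587404   0.16152892] [1.41936768e-04 9.80715852e-01 1.95438874e-01 2.11472867e-04]
[ 595.1 -143.9  102.3   92.3   89.4] 14760
[453.9   0.9  56.3  56.  -26.1] 3612
[ 455.9 -157.3   71.3   55.5   21.6] 5284
```

View pics/w1.png

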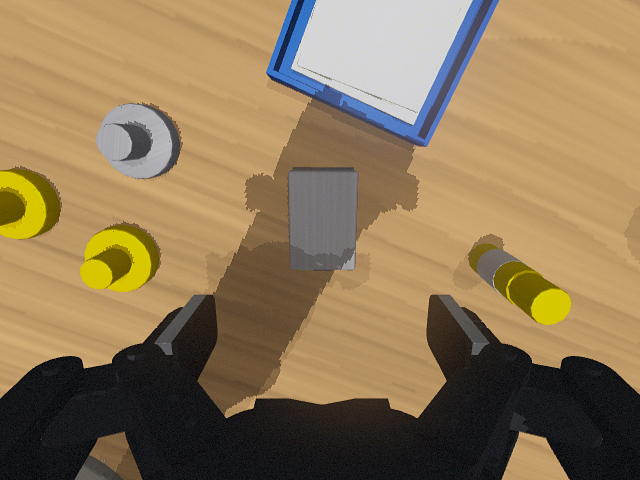

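```bash
python3 - <<'E'
from m import *
f=np.load('w1.npz');cm=cam('wrist',f)
X=ray(cm,[(289,168),(357,168),(289,270),(357,270)],.016);print(X.round(4),X.mean(0))
m=cv2.cvtColor(f['p'],cv2.COLOR_RGB2HSV)
q=f['d'][200:230,310:340].mean(); print(cloud(cm,f['d'])[190:240,310:340,2].mean())
E
```

```text
[[ 0.481  -0.1178  0.016 ]
 [ 0.5019 -0.1681  0.016 ]
 [ 0.3998 -0.1492  0.016 ]
 [ 0.4225 -0.2037  0.016 ]] [ 0.45131196 -0.15969029  0.016     ]
nan
```

Call:
move_arm(increments="1 0 1 -30 0 0 0; 1 0 0 -40 0 0 0; 1 0 0 -40 0 0 0; 1 0 0 -25 0 0 0; 1 0 0 -15 0 0 0; 1 0 0 -6 0 0 0; 1 0 0 -4 0 0 0; 1 0 0 0 0 0 0")

```text
t: 3.15
eef_pos: [0.4482, -0.1576, 0.0017]
tool_rot: [0.0, 0.981, 0.196, 0.0]
contact_force: [-0.3, 0.9, 0.0]
gripper_width: 0.997
```

Call:
move_arm(increments="0.5 0 0 0 0 0 0; 0 0 0 0 0 0 0; 0 0 0 0 0 0 0; 0 0 0 0 0 0 0; 0 0 0 0 0 0 0; 0 0 0 0 0 0 0; 0 0 0 10 0 0 0; 0 0 0 10 0 0 0")

```text
t: 4.15
eef_pos: [0.4478, -0.1575, 0.022]
tool_rot: [-0.0, 0.981, 0.196, -0.0]
contact_force: [-0.0, 0.2, -1.2]
gripper_width: 0.642
```

```bash
python3 - <<'E'
from m import *
p,d,cm=look('wrist','w2')
E
```

```text
(no output)
```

View pics/w2.png

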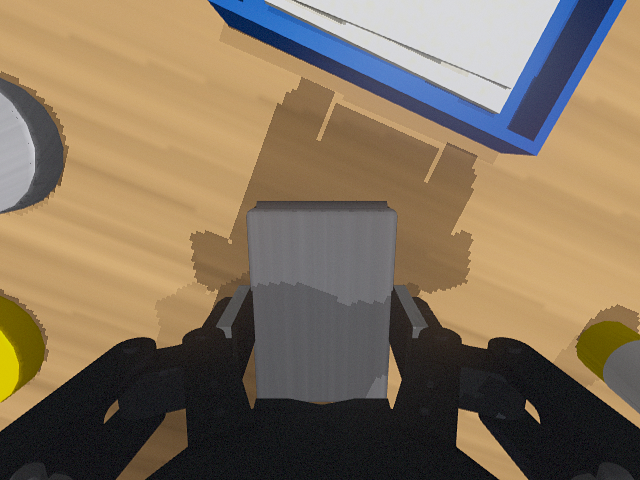

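```bash
python3 - <<'E'
from m import *
f=np.load('w2.npz');cm=cam('wrist',f)
print(f['eef_pos'])
w,x,y,z=f['tool_rot'];R=Ro.from_quat([x,y,z,w]).as_matrix()
for uv in [(248,212),(322,207),(396,212)]: print(R.T@(ray(cm,uv,.036)[0]-f['eef_pos']))
E
```

```text
[ 0.44779502 -0.15745002  0.02201351]
[ 0.04260472 -0.0263161  -0.01398595]
[ 0.04451151  0.00108636 -0.01398807]
[ 0.0426658   0.02848464 -0.01399006]
```

Call:
move_arm(increments="0 0 0 35 0 0 0; 0 0 15 40 0 0 0; 0 25 30 5 0 0 -0.1; 0 35 40 0 0 0 -0.1; 0 35 40 0 0 0 -0.1; 0 35 30 0 0 0 -0.106; 0 35 6 0 0 0 0; 0 11 0 0 0 0 0")

```text
t: 5.2
eef_pos: [0.6255, 0.0048, 0.1015]
tool_rot: [-0.0, 1.0, -0.005, 0.001]
contact_force: [0.2, -0.0, -1.7]
gripper_width: 0.643
```

Call:
move_arm(increments="0 -3 -1 -30 0 0 0; 0 0 0 -30 0 0 0; 0 0 0 -20 0 0 0; 0 0 0 -10 0 0 0; 0 0 0 -5 0 0 0; 0 0 0 -3 0 0 0; 0 0 0 -1 0 0 0; 0 0 0 0 0 0 0")

```text
t: 6.2
eef_pos: [0.6212, 0.0026, 0.0028]
tool_rot: [-0.0, 1.0, -0.006, 0.0]
contact_force: [0.3, 0.1, -1.3]
gripper_width: 0.64
```

Call:
move_arm(increments="0.8 0 0 0 0 0 0; 0.8 0 0 0 0 0 0; 0.8 0 0 0 0 0 0; 0.8 0 0 10 0 0 0; 0.8 0 0 30 0 0 0; 0.8 0 0 50 0 0 0; 0.8 0 0 50 0 0 0; 0.8 0 0 0 0 0 0")

```text
t: 7.2
eef_pos: [0.6241, 0.0028, 0.1478]
tool_rot: [-0.0, 1.0, -0.006, 0.005]
contact_force: [0.6, 0.3, -0.9]
gripper_width: 0.802
```

```bash
python3 - <<'E'
from m import *
p,d,cm=look('wrist','w3')
p,d,cm=look('side','s3')
E
```

```text
(no output)
```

View pics/w3.png

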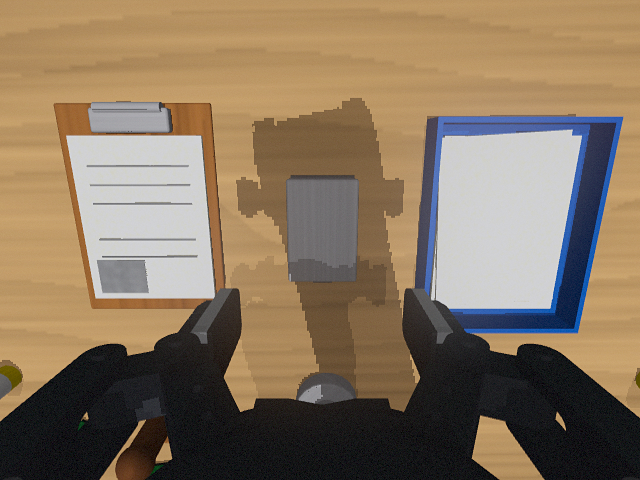

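The ink pad lies flat between the two, at pixels u 287–357, v 176–282. Next I'll measure the stamp, knob and glue more closely.

```bash
python3 - <<'E'
from m import *
f=np.load('w3.npz');cm=cam('wrist',f)
X=ray(cm,[(287,176),(356,176),(289,282),(356,282)],.016);print('ink',X.mean(0), X[0]-X[2],f['eef_pos'])
p=f['p'];hsv=cv2.cvtColor(p,cv2.COLOR_RGB2HSV);H,S,V=cv2.split(hsv)
w=np.zeros_like(S,bool);w[100:315,50:220]=1
print('forms',[rectw(cm,c,.007) for c in comps((S<40)&(V>110)&w,300)])
f=np.load('top0.npz');p=f['p'];cm=cam('top');P=cloud(cm,f['d'])
hsv=cv2.cvtColor(p,cv2.COLOR_RGB2HSV);H,S,V=cv2.split(hsv)
def cen(m,u0,u1,v0,v1):
    v,u=np.nonzero(m[v0:v1,u0:u1]); return (u.mean()+u0,v.mean()+v0,len(u))
m=P[...,2]>.055
for n,b,z in [('ball',(228,256,245,275),.065),]:
    c=cen(m,*b);print(n,c,ray(cm,c[:2],z)[0])
m2=(P[...,2]>.09); c=cen(m2,425,460,235,265);print('glue',c,ray(cm,c[:2],.098)[0])
m3=(P[...,2]>.03)&(P[...,2]<.07); c=cen(m3,290,325,240,275);print('knob',c,ray(cm,c[:2],.046)[0])
m4=(P[...,2]>.008); 
st=m4.copy(); st[:]=0; st[243:275,228:256]=m4[243:275,228:256]; print('stamp',rectw(cm,st,.018))
# side view
f=np.load('side0.npz');p=f['p'];cm=cam('side');P=cloud(cm,f['d'])
for n,(u0,u1,v0,v1) in dict(stamp=(268,305,285,335),pw=(308,345,248,283),glue=(378,402,155,200)).items():
    Q=P[v0:v1,u0:u1].reshape(-1,3); 
    for lo,hi in [(.008,.018),(.022,.045),(.05,.08),(.085,.1)]:
        q=Q[(Q[:,2]>lo)&(Q[:,2]<hi)]
        if len(q): print(n,lo,len(q),q.min(0).round(3),q.max(0).round(3))
cv2.imwrite('pics/x.png',cv2.resize(np.load('top0.npz')['p'][235:285,215:275],None,fx=10,fy=10,interpolation=cv2.INTER_CUBIC)[:,:,::-1])
E
```

```text
ink [0.62324702 0.00184476 0.016     ] [ 0.08729007 -0.00155456  0.        ] [0.62410192 0.00280826 0.14776386]
forms [array([712.1, 148.5,  60.3,  21.7,  89.3]), array([ 6.307e+02,  1.473e+02,  1.364e+02,  1.043e+02, -6.000e-01])]
ball (np.float64(239.54330708661416), np.float64(257.0236220472441), 127) [0.44215066 0.15687554 0.065     ]
glue (np.float64(443.77272727272725), np.float64(247.64545454545456), 110) [ 0.47078623 -0.3044939   0.098     ]
knob (np.float64(306.97), np.float64(255.13), 100) [0.45190103 0.00298835 0.046     ]
stamp [442.  159.5  50.7  32.6  -3.6]
stamp 0.008 185 [0.418 0.145 0.008] [0.469 0.173 0.018]
stamp 0.022 96 [0.431 0.148 0.022] [0.453 0.169 0.045]
stamp 0.05 216 [0.429 0.146 0.051] [0.457 0.171 0.079]
pw 0.008 267 [ 0.424 -0.026  0.009] [0.482 0.032 0.018]
pw 0.022 94 [ 0.44  -0.007  0.022] [0.463 0.017 0.045]
pw 0.05 1 [0.443 0.008 0.05 ] [0.443 0.008 0.05 ]
glue 0.008 63 [ 0.457 -0.445  0.009] [ 0.563 -0.291  0.018]
glue 0.022 90 [ 0.456 -0.311  0.022] [ 0.485 -0.289  0.045]
glue 0.05 123 [ 0.456 -0.314  0.05 ] [ 0.487 -0.29   0.079]
glue 0.085 102 [ 0.458 -0.32   0.085] [ 0.485 -0.292  0.1  ]
```

View pics/x.png

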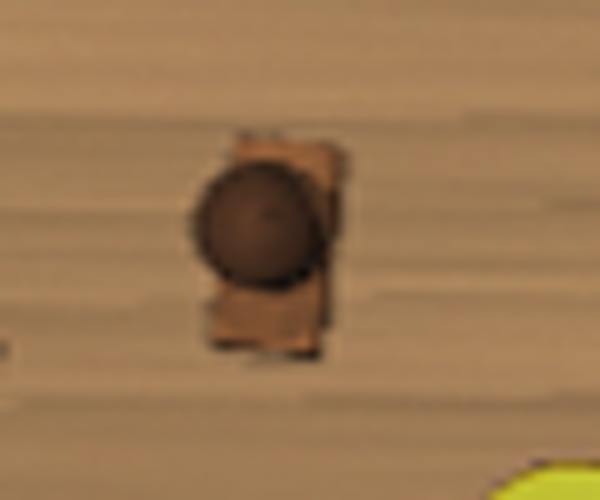

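Call:
move_arm(increments="0.8 -30 26 0 0 0 -0.1; 0.8 -38 32 0 0 0 0; 0.8 -38 32 0 0 0 0; 0.8 -38 32 0 0 0 0; 0.8 -38 32 0 0 0 0; 0.8 0 0 0 0 0 0; 0.8 0 0 0 0 0 0; 0.8 0 0 0 0 0 0")

```text
t: 8.3
eef_pos: [0.4395, 0.1555, 0.1419]
tool_rot: [0.0, 0.998, -0.057, -0.0]
contact_force: [-0.4, 0.3, -0.1]
gripper_width: 0.802
```

```bash
python3 - <<'E'
from m import *
p,d,cm=look('wrist','w4');P=cloud(cm,d);print(bot.get_obs()['eef_pos'])
cv2.imwrite('pics/w4.png',p[:,:,::-1])
for nm,h,z in [('all',(.055,.09),.065)]:
    m=(P[...,2]>h[0])&(P[...,2]<h[1]); 
    for c in comps(m,100):
        v,u=np.nonzero(c); print(u.mean(),v.mean(),len(u),ray(cm,(u.mean(),v.mean()),z)[0], P[c].mean(0))
E
```

```text
[0.43948165 0.15554247 0.14192187]
90.68404255319149 207.9808510638298 940 [0.4828436  0.29604065 0.065     ] [0.48242449 0.29833299 0.06158416]
321.5266927083333 241.845703125 1536 [0.44437726 0.15420782 0.065     ] [0.44669766 0.1539418  0.07298752]
192.87781350482314 302.5466237942122 622 [0.41158276 0.24585685 0.065     ] [0.41404851 0.24332324 0.07046484]
316.6058339566193 365.00598354525056 1337 [0.35346241 0.1681003  0.065     ] [0.35813238 0.16745871 0.07151861]
```

View pics/w4.png

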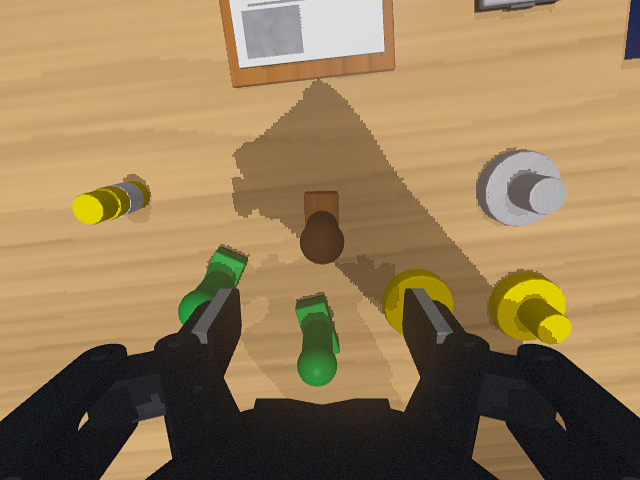

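Call:
move_arm(increments="0.8 4 -0.5 -25 0 0 0; 0.8 0 0 -30 0 0 0; 0.8 0 0 -30 0 0 0; 0.8 0 0 -20 0 0 0; 0.8 0 0 -9 0 0 0; 0.8 0 0 0 0 0 0; 0.3 0 0 0 0 0 0; 0 0 0 0 0 0 0", newtons=25)

```text
t: 9.35
eef_pos: [0.4435, 0.1562, 0.0291]
tool_rot: [-0.0, 0.998, -0.056, 0.001]
contact_force: [0.6, -1.4, -0.9]
gripper_width: 0.382
```

Call:
move_arm(increments="0 0 0 0 0 0 0; 0 0 0 0 0 0 0; 0 0 0 0 0 0 0; 0 0 0 0 0 0 0; 0 0 0 0 0 0 0; 0 0 0 10 0 0 0; 0 0 0 30 0 0 0; 0 0 0 50 0 0 0")

```text
t: 10.35
eef_pos: [0.4415, 0.1555, 0.1186]
tool_rot: [0.001, 0.998, -0.056, -0.002]
contact_force: [1.5, 0.3, -0.4]
gripper_width: 0.321
```

```bash
python3 - <<'E'
from m import *
look('wrist','w5'); look('side','s5')
E
```

```text
(no output)
```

View pics/w5.png

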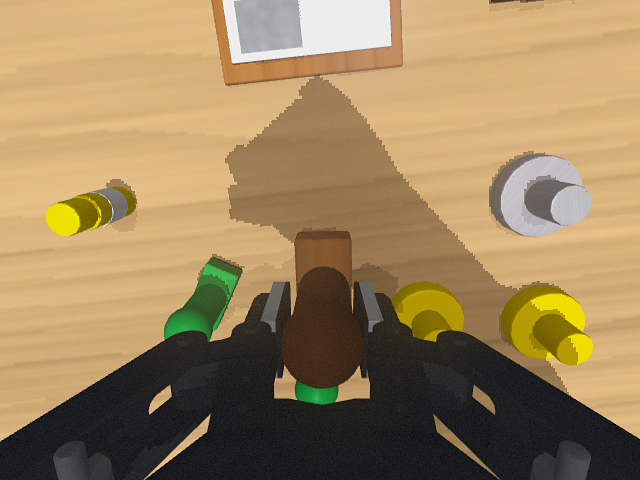

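View pics/s5.png

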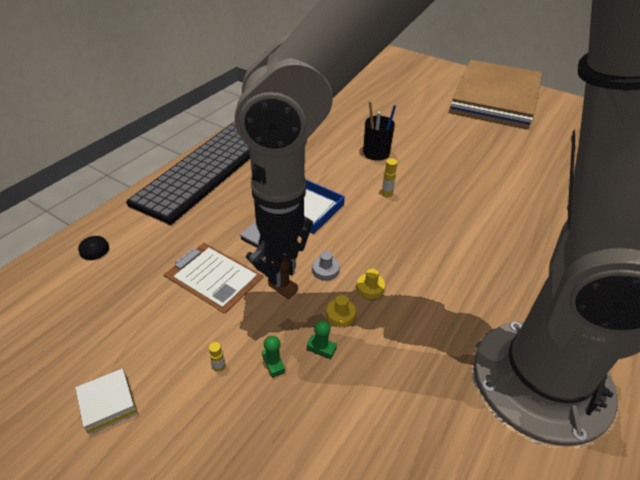

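```bash
python3 - <<'E'
from m import *
f=np.load('w5.npz');cm=cam('wrist',f);P=cloud(cm,f['d']);print(f['eef_pos'])
for v in range(228,268,3): print(v,P[v,322].round(4),P[v,305].round(4),P[v,342].round(4))
E
```

```text
[0.44149075 0.15551988 0.11856397]
228 [0.445  0.154  0.0007] [4.463e-01 1.668e-01 2.000e-04] [0.4433 0.1389 0.0008]
231 [0.4428 0.1542 0.0012] [ 4.439e-01  1.671e-01 -1.000e-04] [0.4648 0.1419 0.0898]
234 [0.467  0.1517 0.0997] [0.4675 0.1598 0.0982] [0.4662 0.1423 0.1006]
237 [0.467  0.1517 0.1049] [0.4677 0.1595 0.1044] [0.4661 0.1426 0.1053]
240 [0.4665 0.1518 0.1082] [0.4672 0.1594 0.1076] [0.4654 0.1428 0.1078]
243 [0.4651 0.1519 0.1083] [0.4658 0.1596 0.1077] [0.464  0.143  0.1079]
246 [0.4636 0.1521 0.1079] [0.4642 0.1598 0.1071] [0.4629 0.1431 0.109 ]
249 [0.4621 0.1523 0.1075] [0.4631 0.1599 0.1081] [0.4613 0.1432 0.1082]
252 [0.4609 0.1524 0.1082] [0.4616 0.1601 0.1078] [0.4595 0.1433 0.1072]
255 [0.459  0.1526 0.107 ] [0.4602 0.1603 0.1077] [0.458  0.1435 0.107 ]
258 [0.4578 0.1527 0.1075] [0.4586 0.1605 0.1073] [0.4566 0.1436 0.1072]
261 [0.4566 0.1529 0.1082] [0.4574 0.1606 0.108 ] [nan nan nan]
264 [0.4556 0.153  0.1095] [0.4557 0.1609 0.1073] [0.4541 0.1439 0.1081]
267 [0.4539 0.1532 0.1089] [0.4545 0.161  0.108 ] [0.4524 0.144  0.1076]
```

Call:
move_arm(increments="0 30 -25 0 0 0 0.05; 0 38 -32 0 0 0 0.05; 0 38 -32 0 0 0 0; 0 38 -32 0 0 0 0; 0 38 -31 0 0 0 0; 0 0 0 0 0 0 0; 0 0 0 0 0 0 0; 0 0 0 0 0 0 0")

```text
t: 11.45
eef_pos: [0.6237, 0.0055, 0.1181]
tool_rot: [-0.0, 1.0, -0.005, -0.001]
contact_force: [-0.2, -0.3, -0.5]
gripper_width: 0.324
```

```bash
python3 - <<'E'
from m import *
p,d,cm=look('wrist','w6');P=cloud(cm,d);o=bot.get_obs();print(o['eef_pos'],o['tool_rot'])
q=P[200:300,240:420].reshape(-1,3); 
lid=q[(q[:,2]>.011)&(q[:,2]<.021)]; print('lid',len(lid),lid.min(0),lid.max(0))
b=q[(q[:,2]>.09)&(q[:,2]<.12)]; print('base',np.percentile(b,[0.5,99.5],axis=0))
look('top','t6'); look('side','s6')
E
```

```text
[0.62392276 0.00541706 0.11827072] [-2.07711660e-04  9.99987018e-01 -5.07864317e-03 -3.59100491e-04]
lid 3761 [ 0.58029236 -0.02666279  0.01372506] [0.65213138 0.03055218 0.0188675 ]
base [[ 0.62505623 -0.00862833  0.0943045 ]
 [ 0.64961367  0.01688872  0.11961793]]
```

View pics/w6.png

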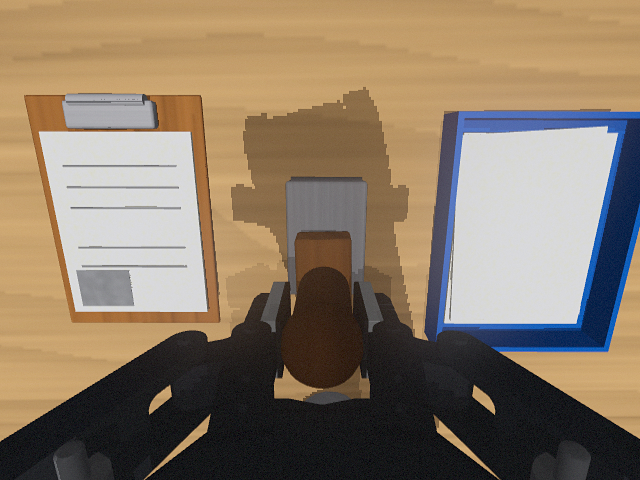

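Call:
move_arm(increments="0 -1 -2 -20 0 0 0; 0 0 0 -25 0 0 0; 0 0 0 -15 0 0 0; 0 0 0 -7 0 0 0; 0 0 0 -3 0 0 0; 0 0 0 -2 0 0 0; 0 0 0 0 0 0 0; 0 0 0 0 0 0 0")

```text
t: 12.6
eef_pos: [0.6242, 0.002, 0.0467]
tool_rot: [0.0, 1.0, -0.006, 0.0]
contact_force: [-0.4, -0.5, -0.2]
gripper_width: 0.32
```

```bash
python3 - <<'E'
from m import *
p,d,cm=look('wrist','w7');P=cloud(cm,d);o=bot.get_obs();print(o['eef_pos'],o['contact_force'])
q=P[150:330,240:420].reshape(-1,3); 
lid=q[(q[:,2]>.011)&(q[:,2]<.021)]; print('lid',len(lid),np.percentile(lid,[.5,99.5],axis=0))
b=q[(q[:,2]>.028)&(q[:,2]<.042)]; print('base',np.percentile(b,[0.5,50,99.5],axis=0))
E
```

```text
[0.62407572 0.00198836 0.04663947] [-0.44564546  0.17955738 -0.49034384]
lid 7139 [[ 0.60826132 -0.02648056  0.01117928]
 [ 0.66685018  0.0296118   0.0181836 ]]
base [[ 6.25271113e-01 -1.21834145e-02  2.87377293e-02]
 [ 6.41871132e-01  3.28432255e-04  3.60595294e-02]
 [ 6.50076897e-01  1.32074312e-02  4.16717741e-02]]
```

View pics/w7.png

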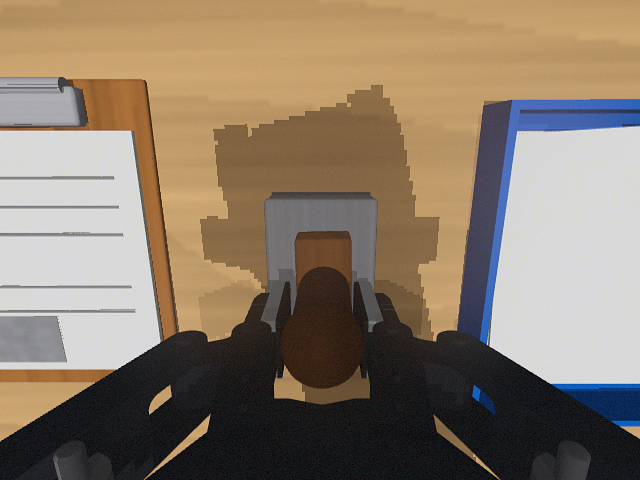

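Call:
move_arm(increments="0 0 0 -1 0 0 0; 0 0 0 -1 0 0 0; 0 0 0 0 0 0 0; 0.5 0 0 0 0 0 0; 0.7 0 0 0 0 0 0; 0.7 0 0 0 0 0 0; 0.7 0 0 0 0 0 0; 0.7 0 0 20 0 0 0")

```text
t: 13.65
eef_pos: [0.6225, 0.002, 0.0636]
tool_rot: [0.0, 1.0, -0.006, -0.002]
contact_force: [-0.5, 0.3, -0.3]
gripper_width: 0.698
```

Call:
move_arm(increments="0.7 0 0 40 0 0 0; 0.7 0 0 50 0 0 0; 0.7 -30 0 0 0 0 0; 0.7 -45 0 -10 0 0 0; 0.7 -45 0 -10 0 0 0; 0.7 -45 0 0 0 0 0; 0.7 -5 0 0 0 0 0; 0.7 0 0 0 0 0 0")

```text
t: 14.65
eef_pos: [0.4549, 0.0021, 0.1356]
tool_rot: [-0.0, 1.0, -0.006, 0.001]
contact_force: [0.3, 0.7, -0.3]
gripper_width: 0.697
```

```bash
python3 - <<'E'
from m import *
p,d,cm=look('wrist','w8');P=cloud(cm,d);o=bot.get_obs();print(o['eef_pos'],o['tool_rot'])
for c in comps((P[...,2]>.04)&(P[...,2]<.055),100):
    v,u=np.nonzero(c); print('knob?',u.mean(),v.mean(),len(u),ray(cm,(u.mean(),v.mean()),.047)[0], P[c].mean(0))
look('side','s8')
E
```

```text
[0.45558074 0.00218475 0.13545361] [-1.41291557e-04  9.99980055e-01 -6.14252419e-03  1.46258463e-03]
knob? 323.310592459605 244.30341113105925 1114 [4.54973371e-01 1.34217165e-04 4.70000000e-02] [4.55212165e-01 1.35662481e-04 4.79234136e-02]
knob? 5.20655737704918 311.9344262295082 305 [0.40665388 0.22995567 0.047     ] [0.40571939 0.23178202 0.04512809]
knob? 338.59007551240563 371.88996763754045 927 [ 0.35401084 -0.01044666  0.047     ] [ 0.35425261 -0.01042801  0.04735459]
```

View pics/w8.png

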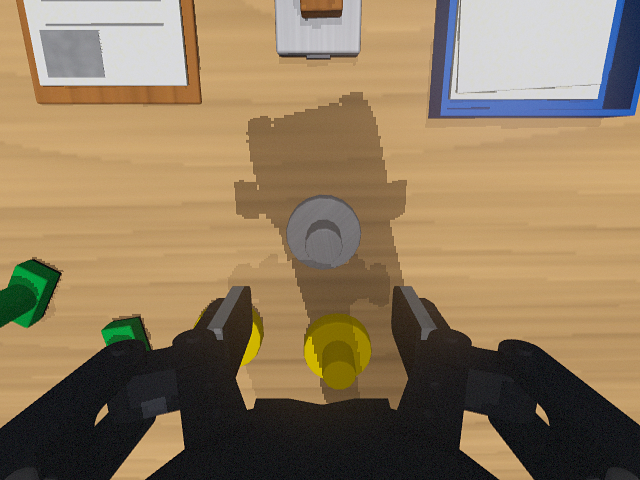

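View pics/s8.png

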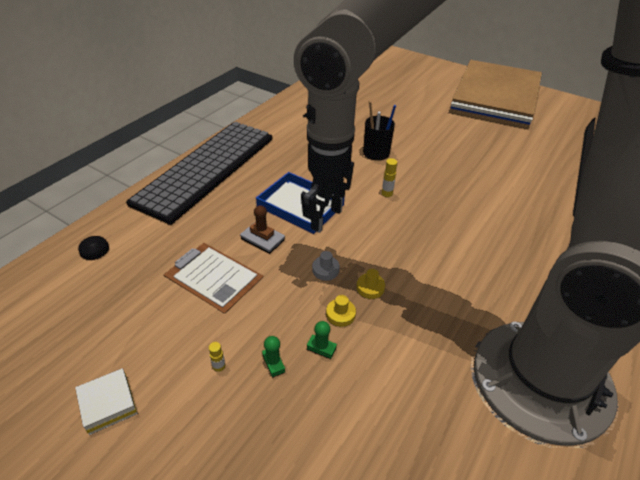

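Call:
move_arm(increments="0.7 -1 -1 -25 0 0 0; 0.7 0 0 -30 0 0 0; 0.7 0 0 -30 0 0 0; 0.7 0 0 -20 0 0 0; 0.7 0 0 -9 0 0 0; 0.7 0 0 0 0 0 0; 0.2 0 0 0 0 0 0; 0 0 0 0 0 0 0", newtons=50)

```text
t: 15.75
eef_pos: [0.4536, 0.0009, 0.0211]
tool_rot: [0.0, 1.0, -0.006, 0.001]
contact_force: [-5.4, -0.0, 23.6]
gripper_width: 0.289
```

Call:
move_arm(increments="0 0 0 0 0 0 0; 0 0 0 0 0 0 0; 0 0 0 0 0 0 0; 0 0 0 0 0 0 0; 0 0 0 0 0 0 0; 0 0 0 10 0 0 0; 0 0 0 30 0 0 0; 0 0 0 40 0 0 0")

```text
t: 16.75
eef_pos: [0.4517, 0.0009, 0.101]
tool_rot: [0.0, 1.0, -0.006, -0.001]
contact_force: [1.7, 0.3, -3.0]
gripper_width: 0.285
```

```bash
python3 - <<'E'
from m import *
p,d,cm=look('wrist','w9');P=cloud(cm,d);o=bot.get_obs();print(o['eef_pos'],o['contact_force'])
q=P[180:330,200:440].reshape(-1,3); z0=o['eef_pos'][2]-.0205
b=q[(q[:,2]>z0+.008)&(q[:,2]<z0+.024)]; print('disc',z0,np.percentile(b,[0.5,50,99.5],axis=0))
for v in range(200,300,10): print(v,P[v,322])
E
```

```text
[0.45486537 0.00126741 0.10577495] [1.39413947 0.36922239 0.31536231]
disc 0.08527495334557834 [[ 4.54417327e-01 -2.70657129e-02  9.37178608e-02]
 [ 4.67247627e-01  5.27861473e-05  9.79729044e-02]
 [ 4.80681409e-01  2.74541117e-02  1.09025317e-01]]
200 [ 4.79939580e-01 -4.30055965e-04  1.51008188e-03]
210 [ 4.72546531e-01 -3.51680177e-04 -4.34387307e-04]
220 [nan nan nan]
230 [ 4.80711572e-01 -3.98495752e-04  8.72790959e-02]
240 [ 4.79068777e-01 -3.75880054e-04  9.80420895e-02]
250 [ 4.74951716e-01 -3.31187262e-04  9.92126490e-02]
260 [ 4.69825227e-01 -2.77008402e-04  9.75016051e-02]
270 [ 4.65449739e-01 -2.29747645e-04  9.82345586e-02]
280 [ 4.64422091e-01 -2.14603039e-04  1.07114618e-01]
290 [ 4.64599322e-01 -2.11652874e-04  1.17557728e-01]
```

View pics/w9.png

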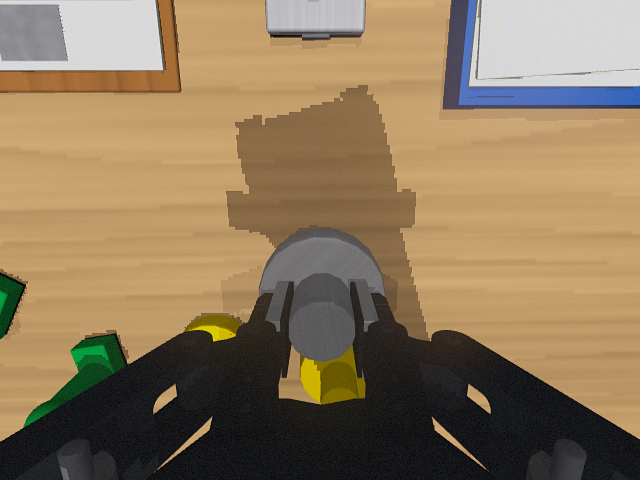

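Call:
move_arm(increments="0 25 22 0 0 0 0; 0 38 32 0 0 0 0; 0 38 31 0 0 0 0; 0 38 31 0 0 0 0; 0 38 31 0 0 0 0; 0 0 0 0 0 0 0; 0 0 0 0 0 0 0; 0 0 0 0 0 0 0")

```text
t: 17.8
eef_pos: [0.6289, 0.1466, 0.1002]
tool_rot: [0.001, 1.0, -0.007, -0.001]
contact_force: [0.1, -0.8, -3.0]
gripper_width: 0.29
```

```bash
python3 - <<'E'
from m import *
p,d,cm=look('wrist','w10');P=cloud(cm,d);o=bot.get_obs();print(o['eef_pos'],o['contact_force'])
q=P[180:330,200:440].reshape(-1,3); z0=o['eef_pos'][2]-.0205
b=q[(q[:,2]>z0+.008)&(q[:,2]<z0+.024)]; print('disc',z0,np.percentile(b,[0.5,50,99.5],axis=0))
hsv=cv2.cvtColor(p,cv2.COLOR_RGB2HSV);H,S,V=cv2.split(hsv)
m=(abs(P[...,2]-.007)<.006)&(S<45)&(V>120); q=P[m]; print('forms',np.percentile(q,[.5,99.5],axis=0))
E
```

```text
[0.6291281  0.14665471 0.10033426] [ 0.02711586 -0.47413509 -2.60824429]
disc 0.0798342602416865 [[0.63146971 0.11858297 0.08829917]
 [0.64555517 0.14544153 0.0969544 ]
 [0.65798614 0.17312076 0.10333621]]
forms [[0.58404709 0.09532063 0.00565188]
 [0.71814434 0.19867706 0.01291169]]
```

View pics/w10.png

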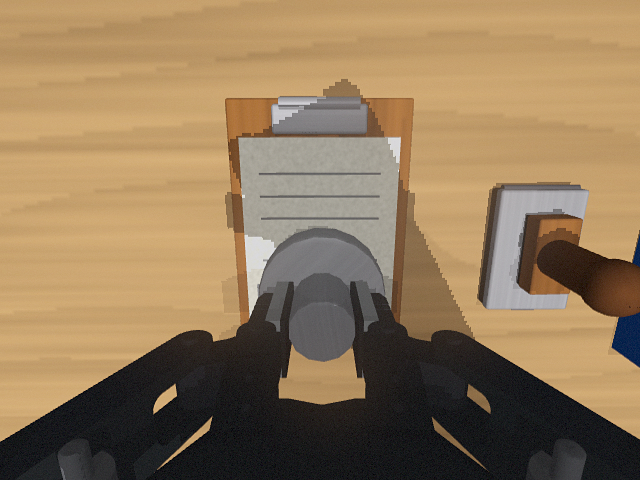

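Call:
move_arm(increments="0 1 1 -25 0 0 0; 0 0 0 -25 0 0 0; 0 0 0 -12 0 0 0; 0 0 0 -5 0 0 0; 0 0 0 -3 0 0 0; 0 0 0 -1 0 0 0; 0 0 0 0 0 0 0; 0 0 0 0 0 0 0")

```text
t: 18.85
eef_pos: [0.6311, 0.1491, 0.0297]
tool_rot: [-0.0, 1.0, -0.006, 0.0]
contact_force: [-0.1, 0.2, -3.4]
gripper_width: 0.286
```

```bash
python3 - <<'E'
from m import *
p,d,cm=look('wrist','w11');P=cloud(cm,d);o=bot.get_obs();print(o['eef_pos'],o['contact_force'])
print('far edge forms',ray(cm,[(240,137),(400,137)],.007))
for v in range(220,300,8): print(v,P[v,322])
E
```

```text
[0.63105095 0.14907465 0.02963769] [-0.08033232 -0.69876686 -2.80740282]
far edge forms [[0.70136238 0.18416742 0.007     ]
 [0.70055062 0.11224197 0.007     ]]
220 [0.66293677 0.14771161 0.00781536]
228 [0.6601125  0.14774353 0.0122368 ]
236 [0.6595473  0.1477528  0.02433655]
244 [0.65637169 0.1477878  0.02583514]
252 [0.65280901 0.14782669 0.02604542]
260 [0.64930512 0.14786501 0.02652931]
268 [0.6455172  0.14790625 0.02631225]
276 [0.64388796 0.14792538 0.03166682]
284 [0.64431452 0.14792322 0.04132752]
292 [0.64425239 0.14792584 0.04888012]
```

View pics/w11.png

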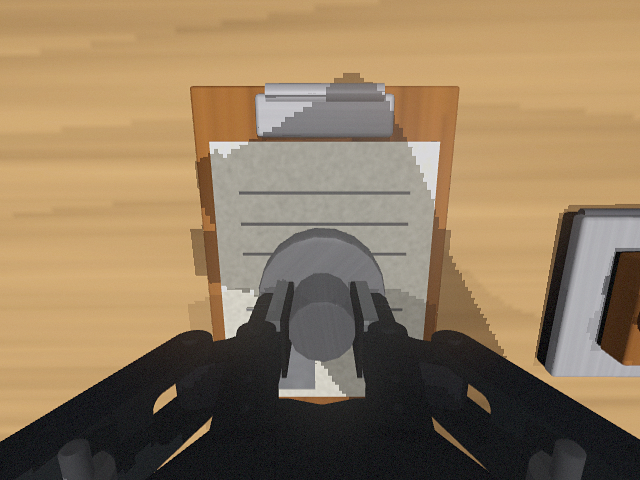

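Call:
move_arm(increments="0 0 0 -1 0 0 0; 0 0 0 -0.5 0 0 0; 0 0 0 0 0 0 0; 0.4 0 0 0 0 0 0; 0.5 0 0 0 0 0 0; 0.5 0 0 0 0 0 0; 0.5 0 0 20 0 0 0; 0.5 0 0 40 0 0 0")

```text
t: 19.9
eef_pos: [0.6298, 0.1487, 0.088]
tool_rot: [0.0, 1.0, -0.006, -0.001]
contact_force: [1.0, -0.5, 0.0]
gripper_width: 0.502
```

Call:
move_arm(increments="0.5 0 0 60 0 0 0; 0.5 0 0 60 0 0 0; 0.7 -10 -50 10 0 0 0; 0.7 -25 -55 0 0 0 0; 0.7 -25 -55 0 0 0 0; 0.7 -25 -55 0 0 0 0; 0.7 -25 -55 0 0 0 0; 0.7 -25 -55 0 0 0 0")

```text
t: 20.9
eef_pos: [0.4952, -0.1777, 0.2195]
tool_rot: [0.0, 1.0, -0.006, 0.001]
contact_force: [1.1, -0.1, 0.7]
gripper_width: 0.699
```

Call:
move_arm(increments="0.7 -20 -45 0 0 0 0; 0.7 -5 -45 0 0 0 0; 0.7 0 -39 0 0 0 0; 0.7 0 0 -10 0 0 0; 0.7 0 0 0 0 0 0; 0.7 0 0 0 0 0 0; 0.7 0 0 0 0 0 0; 0.7 0 0 0 0 0 0")

```text
t: 21.9
eef_pos: [0.4712, -0.3045, 0.2081]
tool_rot: [0.0, 1.0, -0.006, 0.0]
contact_force: [0.1, 0.4, 0.3]
gripper_width: 0.703
```

```bash
python3 - <<'E'
from m import *
p,d,cm=look('wrist','w12');P=cloud(cm,d);o=bot.get_obs();print(o['eef_pos'],o['tool_rot'])
for c in comps((P[...,2]>.085)&(P[...,2]<.11),100):
    v,u=np.nonzero(c); print('glue?',u.mean(),v.mean(),len(u),ray(cm,(u.mean(),v.mean()),.098)[0], P[c].mean(0))
look('side','s12');look('top','t12')
E
```

```text
[ 0.47106553 -0.30464081  0.20802395] [ 6.75428260e-05  9.99983470e-01 -5.74784644e-03  1.33098367e-04]
glue? 518.2764122466581 77.1216041397154 2319 [ 0.57797821 -0.43571281  0.098     ] [ 0.57786858 -0.43799506  0.09360832]
glue? 590.3183300717548 50.615786040443574 1533 [ 0.59327467 -0.47999675  0.098     ] [ 0.59429963 -0.48436569  0.09171524]
glue? 541.2462121212121 30.96590909090909 264 [ 0.60494555 -0.44656181  0.098     ] [ 0.60484154 -0.44644103  0.09805984]
glue? 500.2409638554217 79.74698795180723 166 [ 0.57650703 -0.42405829  0.098     ] [ 0.57646888 -0.42393798  0.09811499]
glue? 325.99124513618676 232.11089494163423 1028 [ 0.47393512 -0.3085459   0.098     ] [ 0.47381082 -0.30854907  0.09760546]
```

View pics/w12.png

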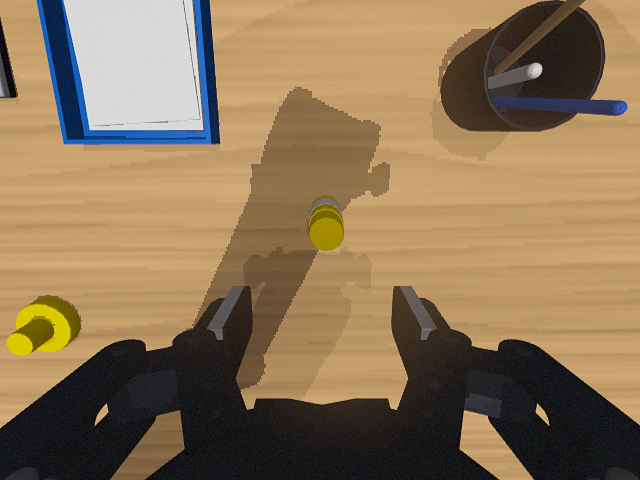

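View pics/t12.png

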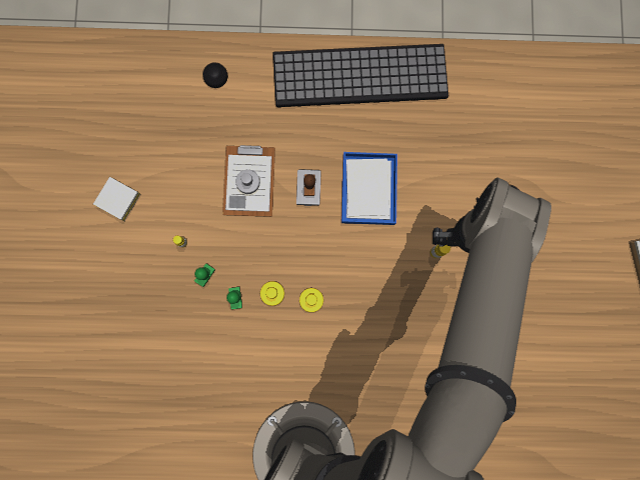

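Call:
move_arm(increments="0.7 2 -2.5 -30 0 0 0; 0.7 0 0 -40 0 0 0; 0.7 0 0 -40 0 0 0; 0.7 0 0 -30 0 0 0; 0.7 0 0 -20 0 0 0; 0.7 0 0 -10 0 0 0; 0.7 0 0 0 0 0 0; 0.4 0 0 0 0 0 0", newtons=25)

```text
t: 23.05
eef_pos: [0.4735, -0.3079, 0.0387]
tool_rot: [0.0, 1.0, -0.006, 0.001]
contact_force: [0.3, 0.2, -0.0]
gripper_width: 0.504
```

Call:
move_arm(increments="0 0 0 0 0 0 0; 0 0 0 0 0 0 0; 0 0 0 0 0 0 0; 0 0 0 0 0 0 0; 0 0 0 0 0 0 0; 0 0 0 0 0 0 0; 0 0 0 10 0 0 0; 0 0 0 30 0 0 0")

```text
t: 24.05
eef_pos: [0.4716, -0.3068, 0.0773]
tool_rot: [-0.001, 1.0, -0.006, -0.002]
contact_force: [-0.1, 0.3, 0.4]
gripper_width: 0.332
```

Call:
move_arm(increments="0 0 0 40 0 0 0; 0 0 20 0 0 0 0; 0 8 40 0 0 0 0; 0 10 50 0 0 0 0; 0 10 50 0 0 0 0; 0 10 50 0 0 0 0; 0 10 50 0 0 0 0; 0 10 40 0 0 0 0")

```text
t: 25.05
eef_pos: [0.5301, -0.0045, 0.1174]
tool_rot: [-0.0, 1.0, -0.005, -0.001]
contact_force: [1.0, 0.2, -1.2]
gripper_width: 0.333
```

Call:
move_arm(increments="0 6 9 0 0 0 0; 0 0 0 -20 0 0 0; 0 0 0 -20 0 0 0; 0 0 0 0 0 0 0; 0 0 0 0 0 0 0; 0 0 0 0 0 0 0; 0 0 0 0 0 0 0; 0 0 0 0 0 0 0")

```text
t: 26.05
eef_pos: [0.537, 0.0015, 0.0781]
tool_rot: [-0.0, 1.0, -0.006, 0.0]
contact_force: [-0.8, 0.1, -1.3]
gripper_width: 0.333
```

```bash
python3 - <<'E'
from m import *
p,d,cm=look('wrist','w13');P=cloud(cm,d);o=bot.get_obs();print(o['eef_pos'],o['tool_rot'],o['contact_force'])
q=P.reshape(-1,3); q=q[(q[:,0]>.56)&(q[:,0]<.7)&(abs(q[:,1])<.06)]
lid=q[(q[:,2]>.012)&(q[:,2]<.02)]; print('lid',len(lid),np.percentile(lid,[.5,99.5],axis=0))
look('side','s13')
E
```

```text
[0.53699172 0.00147383 0.07807294] [ 1.05405186e-05  9.99981085e-01 -6.14629029e-03  2.28996988e-04] [-0.35979354 -0.30390355 -0.66140424]
lid 10346 [[ 0.5794881  -0.02626833  0.01242503]
 [ 0.66508973  0.03001149  0.01830645]]
```

View pics/w13.png

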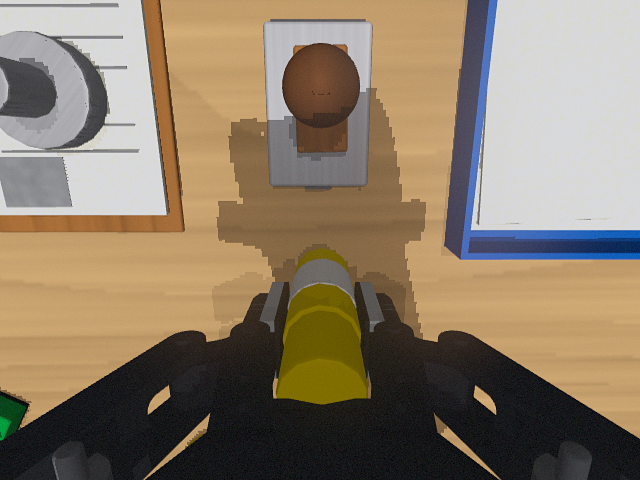

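View pics/s13.png

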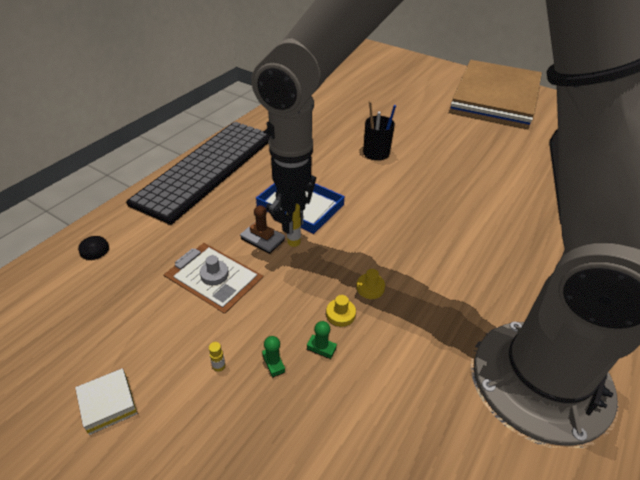

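Call:
move_arm(increments="0 0 0 -18 0 0 0; 0 0 0 -12 0 0 0; 0 0 0 -6 0 0 0; 0 0 0 -2.5 0 0 0; 0 0 0 -0.8 0 0 0; 0 0 0 0 0 0 0; 0 0 0 0 0 0 0; 0 0 0 0 0 0 0")

```text
t: 27.15
eef_pos: [0.5365, 0.0015, 0.0389]
tool_rot: [0.0, 1.0, -0.006, -0.0]
contact_force: [-2.7, -0.3, 6.1]
gripper_width: 0.333
```

```bash
python3 - <<'E'
from m import *
p,d,cm=look('wrist','w14');o=bot.get_obs();print(o['eef_pos'],o['contact_force'])
E
```

```text
[0.53653709 0.00148363 0.03889595] [-3.60499953 -1.21392416  5.95307645]
```

View pics/w14.png

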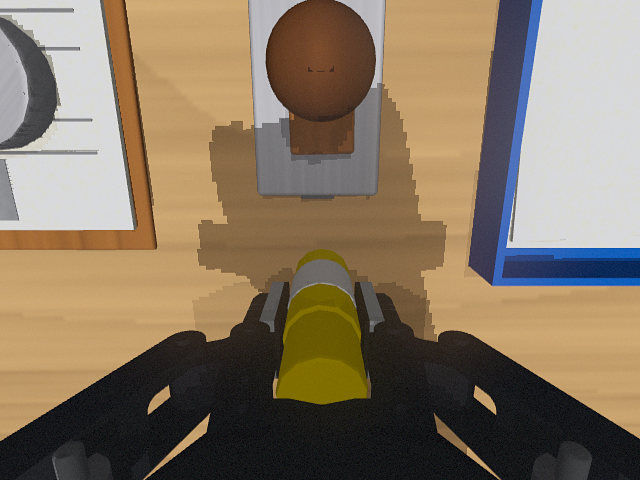

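It touches the desk at 6 N. I'll release, go straight up, then retreat.

Call:
move_arm(increments="0.4 0 0 0 0 0 0; 0.6 0 0 0 0 0 0; 0.6 0 0 0 0 0 0; 0.6 0 0 0 0 0 0; 0.6 0 0 10 0 0 0; 0.6 0 0 30 0 0 0; 0.6 0 0 50 0 0 0; 0.6 0 0 50 0 0 0")

```text
t: 28.2
eef_pos: [0.5366, 0.0015, 0.1805]
tool_rot: [-0.0, 1.0, -0.006, 0.0]
contact_force: [1.4, 0.0, -0.3]
gripper_width: 0.6
```

Call:
move_arm(increments="0.6 0 0 40 0 0 0; 0.6 -15 -15 0 0 0 0; 0.6 -25 -45 0 0 0 0; 0.6 -20 -55 0 0 0 0; 0.6 0 -60 0 0 0 0; 0.6 0 -60 0 0 0 0; 0.6 0 -30 0 0 0 0; 0.6 0 0 0 0 0 0")

```text
t: 29.2
eef_pos: [0.4749, -0.2665, 0.2178]
tool_rot: [0.0, 1.0, -0.009, -0.001]
contact_force: [0.2, 1.2, -0.2]
gripper_width: 0.6
```

```bash
python3 - <<'E'
from m import *
p,d,cm=look('top','t15');P=cloud(cm,d);print(bot.get_obs()['eef_pos'])
ps,ds,cs=look('side','s15');Q=cloud(cs,ds).reshape(-1,3)
A=P.reshape(-1,3)
def box(A,x,y,r,z0,z1):
    q=A[(abs(A[:,0]-x)<r)&(abs(A[:,1]-y)<r)&(A[:,2]>z0)&(A[:,2]<z1)]
    return len(q),(np.percentile(q,[1,99],axis=0).round(3).tolist() if len(q) else None)
for n,a in dict(lid=(.623,.002,.06,.012,.02),stampbase=(.623,.002,.05,.028,.04),ball=(.623,.002,.05,.075,.1),pwdisc=(.63,.148,.045,.019,.03),pwknob=(.63,.148,.045,.04,.065),gluetop=(.537,.002,.03,.085,.105),glue=(.537,.002,.025,.02,.08)).items():
    print(n,'top',box(A,*a),'side',box(Q,*a))
hsv=cv2.cvtColor(p,cv2.COLOR_RGB2HSV);H,S,V=cv2.split(hsv);X=ray(cm,np.stack(np.meshgrid(np.arange(640),np.arange(480)),-1).reshape(-1,2),.016).reshape(480,640,3)
m=(S<50)&(V>90)&(abs(X[...,0]-.623)<.06)&(abs(X[...,1]-.002)<.045)
print([rectw(cm,c,.016) for c in comps(m,60)])
cv2.imwrite('pics/c15.png',np.hstack([cv2.resize(p[130:290,160:400],(600,400),interpolation=3),])[:,:,::-1])
E
```

```text
[ 0.47548354 -0.26423747  0.21774775]
lid top (471, [[0.578, -0.023, 0.012], [0.662, 0.033, 0.02]]) side (436, [[0.578, -0.022, 0.012], [0.662, 0.033, 0.02]])
stampbase top (85, [[0.597, -0.01, 0.029], [0.648, 0.015, 0.039]]) side (151, [[0.598, -0.01, 0.028], [0.649, 0.017, 0.038]])
ball top (122, [[0.609, -0.009, 0.078], [0.636, 0.016, 0.098]]) side (135, [[0.609, -0.008, 0.076], [0.635, 0.016, 0.094]])
pwdisc top (307, [[0.602, 0.124, 0.019], [0.656, 0.179, 0.03]]) side (359, [[0.602, 0.124, 0.019], [0.657, 0.178, 0.029]])
pwknob top (105, [[0.617, 0.139, 0.041], [0.641, 0.162, 0.061]]) side (154, [[0.617, 0.138, 0.04], [0.642, 0.163, 0.057]])
gluetop top (111, [[0.52, -0.009, 0.086], [0.545, 0.016, 0.103]]) side (140, [[0.521, -0.01, 0.086], [0.546, 0.016, 0.1]])
glue top (56, [[0.519, -0.009, 0.022], [0.531, 0.016, 0.076]]) side (289, [[0.52, -0.004, 0.021], [0.542, 0.018, 0.079]])
[array([620.6,   3.9,  84.1,  56.5,  -0.8])]
```

View pics/c15.png

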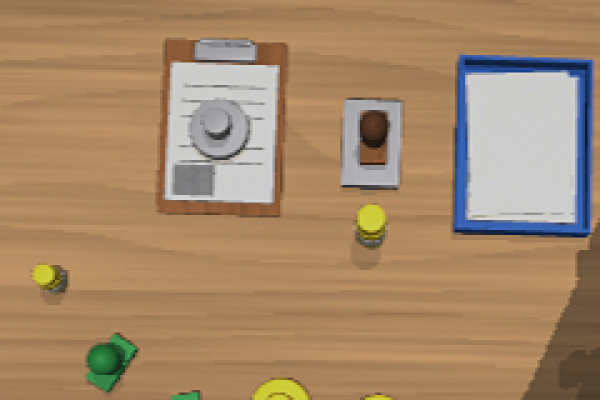

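View pics/s15.png

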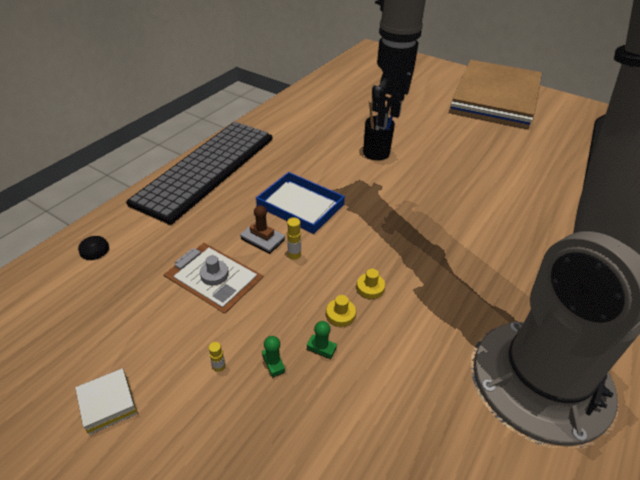

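```bash
python3 -c "
from station import bot
o=bot.get_obs();print(o['t'],abs(o['joint_vel']).max(),o['contact_force'],o['gripper_width']);print(bot.hand_in())"
```

```text
29.3 0.02139527008478281 [-0.75110887  0.24375334 -1.13390104] 0.5989623354476238
the job is handed in; nothing more can be done
None
```

The stamping place is set out and I handed the job in at about 29 s. `bot.hand_in()` gives no verdict, so the figures below are my own last measurements from the top and side cameras.

| Check | Measured | Limit |
|---|---|---|
| Ink pad to clipboard and tray centres | about 145 mm each | under 160 mm |
| Ink pad off level with the clipboard's middle | about 7 mm | 16 mm |
| Ink pad off parallel | about 0.2° | 0.2 rad (11°) |
| Stamp from the lid's centre, upright | about 3 mm | 14 mm |
| Paperweight from the forms' centre, upright | about 2 mm | 15 mm |
| Tall glue stick in front of the ink pad, centre to centre (gap about 31 mm) | about 88 mm | 71–103 mm |
| Tall glue stick off the ink pad's line | about 1 mm | 15 mm |

- **Left alone:** I never touched the short glue stick, pen cup, note block or look-alikes, and they look unmoved in the pictures.
- **At the end:** the gripper was open and clear of everything.
- **Disagreement:** the wrist camera put the ink pad 2–3 mm farther forward than the top camera, which is about the calibration error. The clipboard and tray centres also measured about 7 mm out of level with each other. I aimed for the midpoint; by the top camera the pad ended about 3–4 mm nearer the robot than that.

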